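Clamp the contact-printing frame to set torque

TASK

Clamp the glass of the contact-printing frame: take the break-over wrench out of its wooden rest, set its square box end fully down over the square screw head and let go of it there. Then turn the screw clockwise (seen from above) by the wrench's grip until it stops and the wrench gives at its pivot; stop as soon as the grip has clearly folded, by some 10 to 20 degrees. Leave the wrench sitting on the screw, let go, and leave the jar, the bottle and the wooden strip alone.

Things in the scene. Friction and masses are not known exactly. Their poses are not given: they have to be found in the camera images.
- press: Contact-printing frame, fixed: wooden board 200 (x) x 240 (y) mm with glass, up to 30 mm high. A steel bridge, 34 mm wide, 228 mm long, top 48 mm above the bench, runs along y over its middle. At its centre a fixed round boss, 68 mm across, rises to 62 mm; the wrench head rests on it. Origin: centre of the underside.
- screw_head (a point): Centre of the clamp screw's square steel head, half-way up (73 mm above the bench). Head 40 x 40 mm, from 62 to 84 mm above the bench; its upper 9 mm taper to 30 x 30 mm. x and y are square to its flats and turn with the screw, which turns about the vertical through this point, without rising or sinking.
- screw (a joint): Turn of the clamp screw in rad, growing clockwise seen from above. It starts between 0.05 and 0.25, turns against light friction (about 0.15 N m) and comes to a hard stop at 0.60, where the glass is clamped. It stays where it is left.
- wrench: Loose break-over wrench, 0.5 kg, 202 mm long: steel box-end head 64 x 64 x 22 mm with square through hole 43 x 43 mm, steel neck 20 mm wide, 16 mm high (32 to 82 mm from the hole's centre), then black rubber grip. Origin: hole centre at the head's underside; x along the neck to the grip, x and y square to the hole. Centre of mass 27 mm from the hole centre: it stays level on the boss.
- wrench_head (a point): Centre of the wrench head's square hole, half-way up (11 mm above the head's underside). Axes as wrench. Seated, it coincides with screw_head (within 1.5 mm of play and 0.08 rad); four seatings a quarter turn apart are possible, any will do.
- wrench_neck (a point): Middle of the neck, 56 mm from the hole's centre, half-way up: the place to take the wrench while it lies in the rest. Axes as wrench.
- wrench_pivot (a point): The pivot between neck and grip, 82 mm from the hole's centre, half-way up. Axes as wrench.
- wrench_grip (a point): Near the middle of the black rubber grip (75 mm long, 25 mm wide, 22 mm high), 56 mm beyond the pivot, half-way up; the grip reaches 32 mm further out and 43 mm back towards the pivot. x points outward along the grip and turns with it. The pads may hold it here.
- fold (a joint): Fold of the grip at the pivot in rad, 0 = straight, growing as it folds clockwise (from above) relative to the neck; it cannot fold the other way. Straight until the moment about the pivot exceeds about 0.45 N m (8 N across the grip), which comes only once the screw is at its stop; then it gives and stays as folded. Far stop at 0.8, too far.
- rest: Wooden rest, fixed, 250 x 90 mm, base 12 mm thick; origin: centre of its underside. The wrench lies flat along its x, underside 45 mm above the bench, hole centre at x = -75 mm. The grip is in a closed-ended trough (x 22 to 110 mm, 34 mm wide inside, walls to 79 mm above the bench) with no room for fingers; the neck is free. The wrench lifts straight up.
- jar: Bystander: jar with green lid, 76 mm wide, 100 mm high. Origin: centre of its underside.
- bottle: Bystander: green bottle, 56 mm wide, 150 mm high. Origin: centre of its underside.
- strip: Bystander: wooden strip 30 x 180 x 22 mm lying on the bench along its y. Origin: centre of its underside.

How it is judged:
By the outcome, as a careful person would: the job done as asked, in the order asked, and still so for the second after the job is handed in, with the robot touching nothing.
It also fails if it takes over 48 s, if anything falls off the work surface, if the arm or the gripper's body presses on something with over 40 N, if the wrist force passes 120 N, or if a joint passes its speed limit or range.

ROBOT

A 6-joint arm with a two-finger parallel gripper is mounted at the origin on the work surface. World frame = base frame: x ahead of the robot, y to its left, z up, the work surface at z = 0. Lengths are in m, angles in degrees, forces in N, time in s.
With the tool pointing down it reaches from about 0.3 to 0.75 m from the base axis. Payload 8.5 kg.
Tool frame: the origin (TCP) lies between the finger pads; the fingertips stand 25 mm ahead of it and the grasp point (between the pads) lies 6 mm ahead of it; x points along the fingers, y is the direction in which the jaws open and shut, and the axes are right-handed (so a half turn about x gives the same grasp; the last joint's range is limited). The gripper opens to 85 mm and grips with 20 to 120 N. Pads are 22 mm wide; open, the fingers measure 114 mm over their backs; the gripper's body (76 mm by 85 mm) begins 54 mm behind the grasp point. The pads swing forward as they close: fully open they stand 13 mm farther back than shut.
Start: joints at [-77.309, 21.807, 74.336, -0, 83.858, -12.336], TCP at [0.233, -0.498, 0.256] pointing down, gripper open.
Joint ranges: [-178.18, 178.18], [-50.72, 133.34], [12.68, 142.11], [-81.47, 261.47], [9.98, 163.14], [-165.26, 165.26]. Speed limits (degrees/s): [136.94, 136.94, 180, 180, 180, 180].

INTERFACE

Orientations are given as a 3x3 rotation matrix whose columns are the frame's x, y, z axes.
In Python, from rig import sensors, get_image, workorder gives the robot as it stands.
- The arm moves only by the tool arm_command, never from a script. Its argument "plan" is a list that holds one entry, the list of rows, each a list of 6 numbers: the shift along the tool's x, y, z in units of 25 mm (1.0 is 25 mm), then the turn, a rotation vector about the tool's x, y, z in units of 6 degrees (1.0 is 6 degrees). In form: [[[dx, dy, dz, ax, ay, az], ...]]. A call has 1 to 10 rows; each row is the pose to reach, as a shift and turn from the pose commanded when the call began, along the tool's axes at that moment; what a row does not reach only later rows make up. A row lasts 1/10 s, in which the tool goes at most 50 mm and 8.59 degrees, less where a joint would pass 70% of its speed; a pose out of reach is approached as far as the arm can. A call with a gripper value outside its range is refused whole. "jaw" is the closure, from 0 (fully open) to 1 (shut), set as the call begins (left out, the last holds). The fingers move at their own pace and stop on an object; "newtons" is the grip in N (left out, the last holds). Time passes only in rows, so rows that repeat a pose let the fingers close. It gives the time, the measured TCP pose, the force and the opening at its end, in the units of the state.
- sensors.observe(): the state, without advancing time (a new reading comes with each control period).
- get_image(name): name is "side" or "top"; returns a dict with "img" (480x640x3 uint8, red, green, blue), "fx", "fy", "cx", "cy" (pixels), "T" (4x4, takes a point from camera to world coordinates). Camera axes: x right, y up, looking along -z (the intrinsics and any distortion apply to the point x, -y, -z); pixel columns grow to the right and rows downward; lengths in m; the calibration is good to about 2 mm. A picture is of the moment at which its call begins. There is no depth.
- workorder.close_job(): hands the job in, once; it reports no verdict.
The state is a dict: "time_s": time; "q": joint angles; "qvel": joint speeds; "joint_efforts": joint torques, N m; "position": TCP position; "tool_rot": TCP orientation; "ft_force": force on the tool from outside, world axes, zero at the start; "wrist_torque": the same for the moment, N m; "grip_width": finger opening in m.
Only numpy, scipy, OpenCV 4.12 (cv2) and the standard library are available. Lean on these libraries where they do the work, as an engineer would, in place of code of your own. Each camera call takes 0.05 s, during which the arm holds its last target. There are 200 camera calls.

## Working session

There is one attempt and no reset: what is moved stays moved. The work goes in short steps, Python scripts to look and compute and a tool call to move; the robot and the scene stay as the last step left them, time stands still between calls to the robot, and variables do not carry over. Pictures are saved under pics/ and viewed, about 8 in all and at most 12, crops included, and the job is handed in when it is done.

Besides the shell and the picture viewer there is one more tool, called after "Emit:" as name(argument=value, ...), one argument or row to a line, values as JSON. arm_command: Moves the arm, as the interface text tells. Its arguments: {"type":"object","properties":{"plan":{"type":"array","items":{"type":"array","items":{"type":"array","items":{"type":"number"}}}},"jaw":{"type":"number"},"newtons":{"type":"number"}},"required":["plan"]}

```bash
ls; mkdir -p pics; python3 - <<'E'
from rig import sensors,get_image
import cv2,numpy as np
for n in("top","side"):
    d=get_image(n); cv2.imwrite(f"pics/{n}0.png",d["img"][:,:,::-1]); np.save(f"{n}T.npy",d["T"])
    print(n,[d[k] for k in("fx","fy","cx","cy")],d.keys()); print(d["T"].round(4))
print(sensors.observe())
E
```

```text
pics
top [572.5688961990824, 572.5688961990824, 332.59812192545724, 239.74678481718445] dict_keys(['img', 'fx', 'fy', 'cx', 'cy', 'T'])
[[ 0.0437  0.9787 -0.2007  0.2074]
 [-0.999   0.0419 -0.0131 -0.027 ]
 [-0.0044  0.2011  0.9796  1.6542]
 [ 0.      0.      0.      1.    ]]
side [581.0326127768211, 581.0326127768211, 322.192211750268, 244.24140854164335] dict_keys(['img', 'fx', 'fy', 'cx', 'cy', 'T'])
[[-0.9881  0.0697 -0.1369  0.3063]
 [-0.1532 -0.5112  0.8457  1.4069]
 [-0.011   0.8566  0.5158  0.9401]
 [ 0.      0.      0.      1.    ]]
{'time_s': 0.1, 'q': array([-7.73086103e+01,  2.18373183e+01,  7.43774705e+01, -9.83463558e-04,
        8.38581632e+01, -1.23335021e+01]), 'qvel': array([ 0.10956548, -0.03406441, -0.13365989,  0.03806116, -0.04775583,
        0.03581164]), 'joint_efforts': array([ 4.45012789e-03, -4.49225056e+01, -2.31655025e+01, -1.54852469e-04,
        3.69112080e-03, -2.92635343e-05]), 'position': array([ 0.23262123, -0.49814244,  0.25578904]), 'tool_rot': array([[-2.96381866e-04,  4.23013450e-01, -9.06123354e-01],
       [ 1.23839271e-03, -9.06122544e-01, -4.23013477e-01],
       [-9.99999189e-01, -1.24751008e-03, -2.55298484e-04]]), 'ft_force': array([-1.07476495,  1.11326103,  0.51140339]), 'wrist_torque': array([0.04065382, 0.01414368, 0.0229399 ]), 'grip_width': 0.08554242062246399}
```

View pics/top0.png

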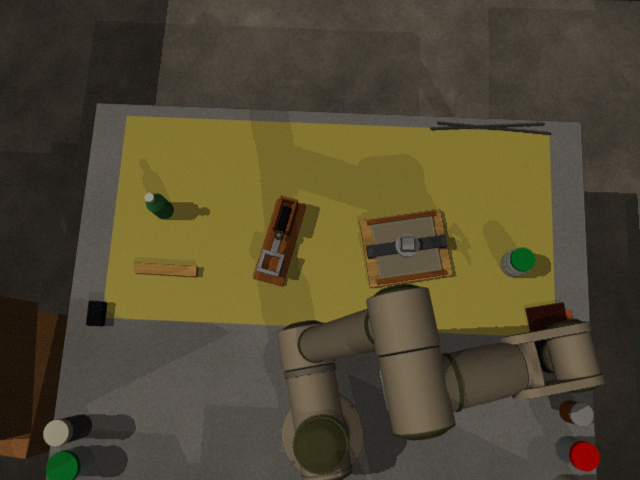

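View pics/side0.png

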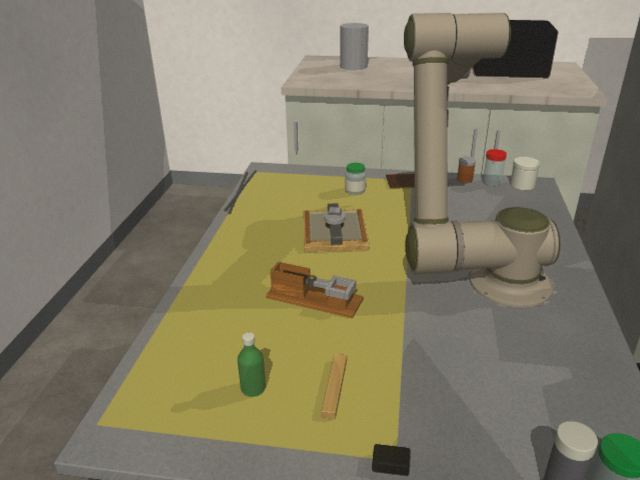

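The top view shows the wrench in its rest, with the head at about (271,260) and the grip at about (284,217), and the screw head at about (407,243). Jar (518,262), bottle (160,206) and strip (166,268) are clear of the work area. Next I'll enlarge the crops to measure.

```bash
cat > h.py <<'E'
import numpy as np,cv2
from rig import sensors,get_image
def cam(n):
    d=get_image(n); return d
def ray(d,u,v,z):
    p=np.array([(u-d["cx"])/d["fx"],-(v-d["cy"])/d["fy"],-1.]); T=d["T"]
    r=T[:3,:3]@p; o=T[:3,3]; return (o+r*(z-o[2])/r[2])
def proj(d,P):
    T=d["T"]; c=T[:3,:3].T@(np.asarray(P,float)-T[:3,3]); return np.array([d["cx"]+d["fx"]*c[0]/-c[2],d["cy"]+d["fy"]*c[1]/c[2]])
def crop(d,u,v,w,h,s): 
    return cv2.resize(d["img"][v-h//2:v+h//2,u-w//2:u+w//2,::-1],None,fx=s,fy=s,interpolation=cv2.INTER_CUBIC)
E
python3 - <<'E'
from h import *
t=cam("top");s=cam("side")
a=np.hstack([crop(t,279,240,66,100,6),crop(t,407,245,66,100,6)])
cv2.imwrite("pics/c1.png",cv2.convertScaleAbs(a,alpha=1.5))
a=np.hstack([crop(s,320,285,100,80,5),crop(s,335,222,60,80,5)])
cv2.imwrite("pics/c2.png",cv2.convertScaleAbs(a,alpha=1.2))
E
```

```text
(no output)
```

View pics/c1.png

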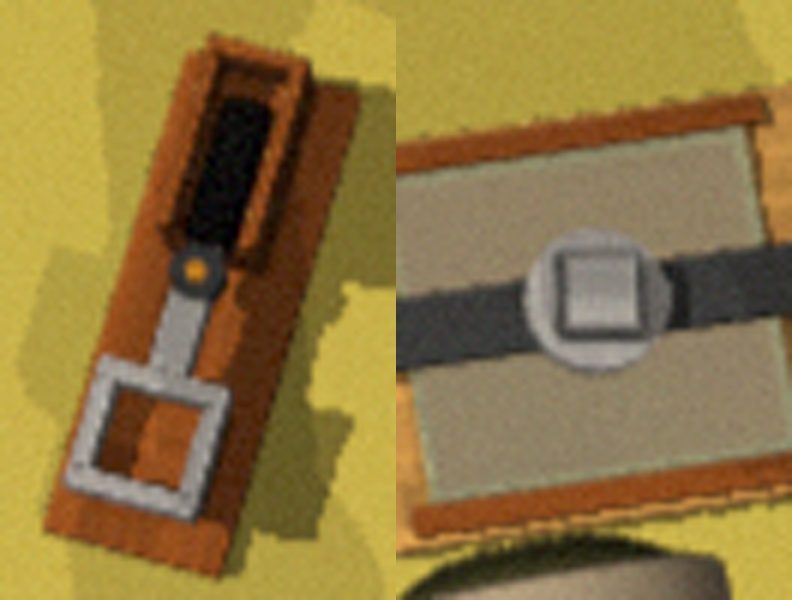

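View pics/c2.png

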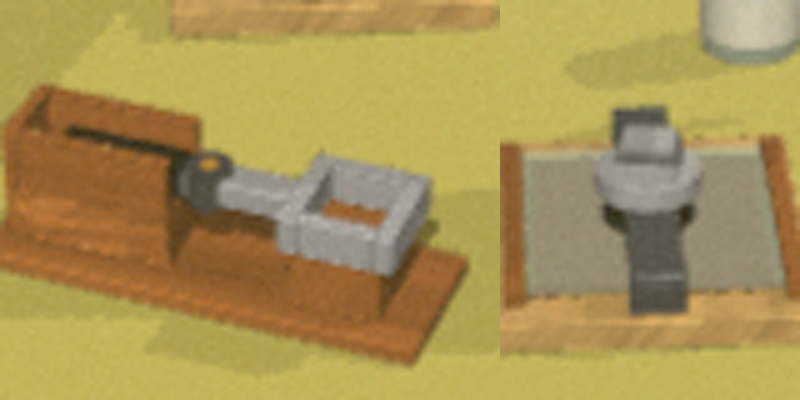

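Crop c1: the wrench head's corners are at about (100,357), (229,387), (193,515) and (66,490), with the orange pivot dot at (195,270). The screw head's top face is bounded by (568,257) to (637,333) on a round boss. The side crop agrees. Now I'll measure with masks.

```bash
cat >> h.py <<'E'
def steel(d,u,v,w,h,lo,k=8,sat=45):
    "upsampled mask of bright grey in a window; returns mask,image, and mapping function to pixels"
    im=d["img"][v-h//2:v+h//2,u-w//2:u+w//2]
    b=cv2.resize(im,None,fx=k,fy=k,interpolation=cv2.INTER_CUBIC)
    b=cv2.GaussianBlur(b,(0,0),k*.5)
    mx=b.max(2).astype(int);mn=b.min(2).astype(int)
    m=((mx>lo)&(mx-mn<sat)).astype(np.uint8)*255
    f=lambda p:(np.asarray(p,float)+.5)/k-.5+[u-w//2,v-h//2]
    return m,b,f
def blobs(m,n=3):
    c,_=cv2.findContours(m,cv2.RETR_CCOMP,cv2.CHAIN_APPROX_NONE); return sorted(c,key=cv2.contourArea)[::-1][:n]
def rectw(d,c,f,z):
    r=cv2.minAreaRect(np.array([ray(d,*f(p[0]),z)[:2]*1000 for p in c],np.float32))
    return np.round(r[0],1),np.round(r[1],1),round(r[2],1)
E
python3 - <<'E'
from h import *
t=cam("top")
im=t["img"]
for lo in(85,100,115):
    m,b,f=steel(t,271,262,30,36,lo)
    print("head",lo,[rectw(t,c,f,.067) for c in blobs(m)])
    m2,b2,f2=steel(t,407,244,36,36,lo,sat=60)
    print("boss",lo,[rectw(t,c,f2,.062) for c in blobs(m2,2)])
for lo in(125,135,145,155):
    m3,b3,f3=steel(t,407,243,20,20,lo,sat=60)
    print("screw",lo,[rectw(t,c,f3,.084) for c in blobs(m3,2)])
# orange pivot
g=cv2.resize(im[225:245,268:290],None,fx=8,fy=8,interpolation=cv2.INTER_CUBIC).astype(int)
m=((g[:,:,0]>150)&(g[:,:,0]-g[:,:,2]>90)).astype(np.uint8)
M=cv2.moments(m,True);p=[(M["m10"]/M["m00"]+.5)/8-.5+268,(M["m01"]/M["m00"]+.5)/8-.5+225]
print("pivot",M["m00"]/64,p,ray(t,*p,.067))
# metric view of screw at z=84 and head at 67, 3px/mm, 100 mm
def rect(cx,cy,z,sz=90,k=4):
    q=[(-1,-1),(1,-1),(1,1),(-1,1)]
    src=np.float32([proj(t,[cx+a*sz/2e3,cy+b*sz/2e3,z]) for a,b in q])
    # image: up=+x, left=+y
    dst=np.float32([[sz*k/2-b*sz*k/2,sz*k/2-a*sz*k/2] for a,b in q])
    return cv2.warpPerspective(im,cv2.getPerspectiveTransform(src,dst),(sz*k,sz*k),flags=cv2.INTER_CUBIC)
c=ray(t,271,261,.067);s=ray(t,407,243.5,.084);print(c,s)
a=np.hstack([rect(c[0],c[1],.067),rect(s[0],s[1],.084)])
cv2.imwrite("pics/r1.png",cv2.convertScaleAbs(a[:,:,::-1],alpha=1.3))
E
```

```text
head 85 [(array([472. , 165.5]), array([63.7, 92.3]), 75.9), (array([460.6, 165.6]), array([49.6, 46.7]), 77.4)]
boss 85 [(array([ 532.1, -215.6]), array([105.6, 102.2]), 1.4), (array([ 533. , -218.7]), array([32.8, 32.2]), 3.8)]
head 100 [(array([462.5, 172. ]), array([55.3, 62.8]), 76.6), (array([461.3, 140.2]), array([3.7, 8.5]), 53.2), (array([496.7, 164.7]), array([4.3, 3.5]), 3.7)]
boss 100 [(array([ 516. , -204.9]), array([66.6, 28.6]), 50.4), (array([ 524.7, -219.3]), array([12.6, 29.5]), 2.5)]
head 115 []
boss 115 []
screw 125 []
screw 135 []
screw 145 []
screw 155 []Traceback (most recent call last):
  File "<stdin>", line 15, in <module>
ZeroDivisionError: float division by zero
```

```bash
cat >> h.py <<'E'
def rect(t,cx,cy,z,sz=90,k=4):
    q=[(-1,-1),(1,-1),(1,1),(-1,1)]
    src=np.float32([proj(t,[cx+a*sz/2e3,cy+b*sz/2e3,z]) for a,b in q])
    dst=np.float32([[sz*k/2-b*sz*k/2,sz*k/2-a*sz*k/2] for a,b in q]) # up=+x, left=+y
    return cv2.warpPerspective(t["img"],cv2.getPerspectiveTransform(src,dst),(sz*k,sz*k),flags=cv2.INTER_CUBIC)
E
python3 - <<'E'
from h import *
t=cam("top"); im=t["img"]
for lo in(82,88,94,100):
    m3,b3,f3=steel(t,407,243,20,20,lo,sat=60)
    print("screw",lo,[rectw(t,c,f3,.084) for c in blobs(m3,2)])
    m,b,f=steel(t,271,262,30,36,lo-14)
    m=cv2.morphologyEx(m,cv2.MORPH_CLOSE,np.ones((9,9))); 
    cs=blobs(m,2);print("head",[rectw(t,c,f,.067) for c in cs])
g=cv2.resize(im[225:245,268:290],None,fx=8,fy=8,interpolation=cv2.INTER_CUBIC).astype(int)
m=((g[:,:,0]>100)&(g[:,:,1]>55)&(g[:,:,0]-g[:,:,2]>70)).astype(np.uint8)
M=cv2.moments(m,True)
if M["m00"]:
    p=[(M["m10"]/M["m00"]+.5)/8-.5+268,(M["m01"]/M["m00"]+.5)/8-.5+225]
    print("pivot",M["m00"]/64,p,ray(t,*p,.067))
print("px",im[234:237,277:281].tolist())
c=ray(t,271,261,.067);s=ray(t,407,243.5,.084);print(c,s)
a=np.hstack([rect(t,c[0],c[1],.067),rect(t,s[0],s[1],.084)])
cv2.imwrite("pics/r1.png",cv2.convertScaleAbs(a[:,:,::-1],alpha=1.7))
E
```

```text
screw 82 [(array([ 530.3, -212.8]), array([56.7, 56.8]), 2.4), (array([ 529. , -216.2]), array([33.7, 32.1]), 3.3)]
head [(array([472.2, 165.8]), array([66.7, 93.8]), 78.2), (array([460.7, 167.4]), array([43.9, 42.7]), 77.5)]
screw 88 [(array([ 530.3, -212.8]), array([56.7, 56.8]), 2.4), (array([ 528.6, -216.3]), array([31.7, 31.1]), 2.5)]
head [(array([471.9, 165.4]), array([65.2, 93. ]), 76.4), (array([460.8, 167.6]), array([44.4, 43.9]), 77.8)]
screw 94 [(array([ 530.3, -212.7]), array([56.7, 56.5]), 2.4), (array([ 528. , -216.3]), array([29.2, 29.9]), 2.5)]
head [(array([471.9, 165.2]), array([64.5, 92.9]), 75.6), (array([460.9, 166.8]), array([46.5, 45.5]), 77.8)]
screw 100 [(array([ 520.4, -216.6]), array([12.4, 29. ]), 2.5), (array([ 521.4, -188.4]), array([44.6, 11.9]), 14.8)]
head [(array([471.9, 165.4]), array([64.1, 92.5]), 75.6), (array([460.9, 166.3]), array([48.2, 47.3]), 76.8)]
pivot 18.015625 [272.0668365134432, 229.94736556808326] [0.55367845 0.16737569 0.067     ]
px [[[111, 73, 27], [124, 78, 17], [117, 80, 23], [63, 48, 32]], [[118, 77, 19], [129, 83, 21], [126, 81, 22], [66, 51, 25]], [[78, 54, 29], [93, 60, 17], [91, 63, 24], [48, 41, 31]]]
[0.46432637 0.16456498 0.067     ] [ 0.52736138 -0.2141078   0.084     ]
```

View pics/r1.png

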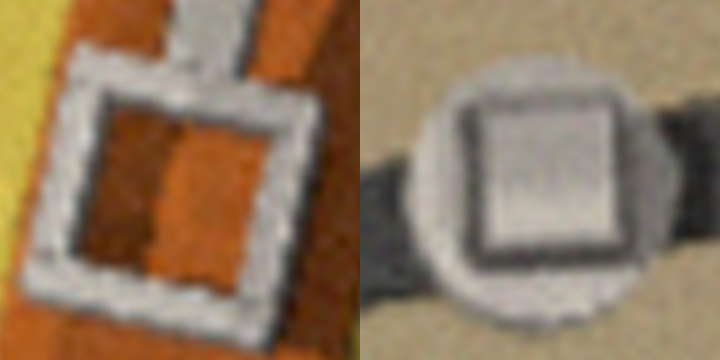

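Left: the wrench head's top-face centre is at (170,195), giving about (0.4607, 0.1671), and the wrench x axis points at -12.5°. Right: the screw's top-face centre is at (548,177), giving about (0.5281, -0.2162), with its flats at +2.5°. I'll check these against the side view by projecting them there.

```bash
cat >> h.py <<'E'
def goal(p,yaw):
    "tool-down goal: TCP p, tool y axis at yaw (deg) -> call numbers"
    from scipy.spatial.transform import Rotation as R
    s=sensors.observe();Rt=s["tool_rot"];c,n=np.cos(np.radians(yaw)),np.sin(np.radians(yaw))
    G=np.array([[0,c,n],[0,n,-c],[-1,0,0]])
    d=Rt.T@(np.array(p)-s["position"])/.025
    r=R.from_matrix(Rt.T@G).as_rotvec(degrees=True)/6
    print("goal",np.r_[d,r].round(2).tolist(),"now",s["position"].round(4),"yaw",np.degrees(np.arctan2(Rt[1,1],Rt[0,1])).round(2))
def sq(c,h,a,z):
    a=np.radians(a);X=np.array([np.cos(a),np.sin(a)]);Y=np.array([-X[1],X[0]])
    return [[*(np.array(c)+h*(i*X+j*Y)),z] for i,j in((1,1),(1,-1),(-1,-1),(-1,1))]
E
python3 - <<'E'
from h import *
s=cam("side");k=7
a=[]
for (u,v,w,h),Ps in (((322,285,80,70),[sq((.4607,.1671),.032,-12.5,.067),sq((.4607+.056*.976,.1671-.056*.216),.010,-12.5,.064)]),((335,215,34,70),[sq((.5281,-.2162),.015,2.5,.084)])):
    im=crop(s,u,v,w,h,k).copy()
    im=cv2.convertScaleAbs(im,alpha=1.3)
    for P in Ps:
        p=np.array([proj(s,x)-[u-w//2,v-h//2] for x in P])*k+k/2-.5
        cv2.polylines(im,[np.int32(p*16)],True,(0,0,255),1,shift=4)
    a.append(im)
cv2.imwrite("pics/o1.png",np.hstack(a))
u=np.array([.976,-.216]); n=np.array([.4607,.1671])+.056*u
goal([*n,.16],-102.5)
E
```

```text
goal [3.86, -18.89, -21.3, 6.25, 0.0, 0.0] now [ 0.2327 -0.4983  0.2562] yaw -64.97
```

View pics/o1.png

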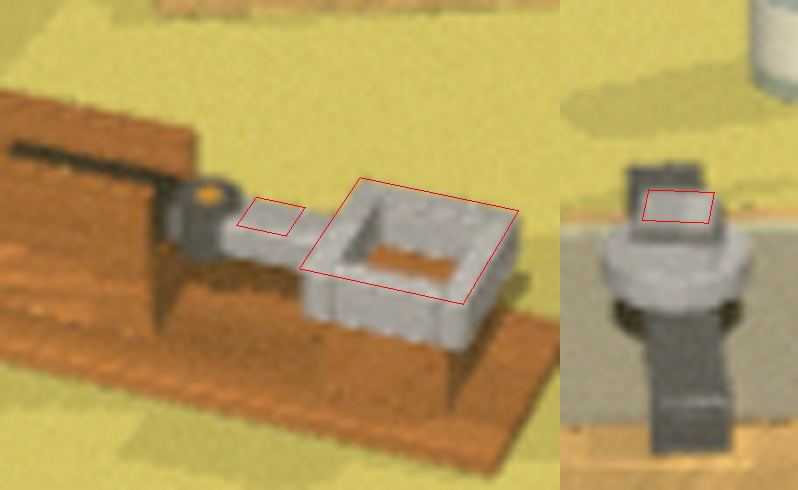

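The projected outlines sit on the side picture's edges, with the head top at (300–518,178–304) and the screw top at (643–714,190–223). The two views agree, so I move over the neck.

Emit:
arm_command(
  plan=[
    [[1.0,-9.5,-10.5,3,0,0],[1.0,-9.5,-10.5,3,0,0],[1.0,-9.5,-10.5,3,0,0],[1.0,-9.5,-10.5,3,0,0],[2.0,-18.9,-21.3,6.25,0,0],[2.0,-18.9,-21.3,6.25,0,0],[2.0,-18.9,-21.3,6.25,0,0],[2.0,-18.9,-21.3,6.25,0,0],[2.0,-18.9,-21.3,6.25,0,0],[2.0,-18.9,-21.3,6.25,0,0]],
  ],
  jaw=0,
  newtons=80,
)

```text
time_s: 1.35
position: [0.4255, -0.0502, 0.2223]
tool_rot: [[0.001, -0.216, -0.976], [-0.0, -0.976, 0.216], [-1.0, 0.0, -0.001]]
ft_force: [0.6, -2.2, 0.5]
grip_width: 0.0853
```

```bash
python3 - <<'E'
from h import *
goal([.5153,.1550,.16],-102.5)
E
```

```text
goal [2.49, -8.79, -1.73, 0.0, -0.01, -0.0] now [ 0.4255 -0.0502  0.2223] yaw -102.49
```

Emit:
arm_command(
  plan=[
    [[1.0,-8.8,-1.73,0,0,0],[1.0,-8.8,-1.73,0,0,0],[1.0,-8.8,-1.73,0,0,0],[1.0,-8.8,-1.73,0,0,0],[1.0,-8.8,-1.73,0,0,0],[1.0,-8.8,-1.73,0,0,0],[2.0,-8.8,-1.73,0,0,0],[2.0,-8.8,-1.73,0,0,0],[2.0,-8.8,-1.73,0,0,0],[2.0,-8.8,-1.73,0,0,0]],
  ],
)

```text
time_s: 2.35
position: [0.5152, 0.1527, 0.1733]
tool_rot: [[0.002, -0.217, -0.976], [0.0, -0.976, 0.217], [-1.0, -0.0, -0.001]]
ft_force: [-0.1, 0.0, -0.2]
grip_width: 0.0851
```

```bash
python3 - <<'E'
from h import *
goal([.5153,.1550,.061],-102.5)
E
```

```text
goal [4.49, -0.09, 0.02, -0.0, -0.01, 0.0] now [0.5152 0.1527 0.1733] yaw -102.52
```

Emit:
arm_command(
  plan=[
    [[0.8,-0.09,0.02,0,0,0],[1.6,-0.09,0.02,0,0,0],[2.4,-0.09,0.02,0,0,0],[3.2,-0.09,0.02,0,0,0],[3.8,-0.09,0.02,0,0,0],[4.2,-0.09,0.02,0,0,0],[4.48,-0.09,0.02,0,0,0],[4.48,-0.09,0.02,0,0,0],[4.48,-0.09,0.02,0,0,0]],
  ],
)

```text
time_s: 3.25
position: [0.5152, 0.1555, 0.0608]
tool_rot: [[0.001, -0.216, -0.976], [0.0, -0.976, 0.216], [-1.0, -0.0, -0.001]]
ft_force: [0.5, -0.1, 0.1]
grip_width: 0.0855
```

Emit:
arm_command(
  plan=[
    [[0,0,0,0,0,0],[0,0,0,0,0,0],[0,0,0,0,0,0],[0,0,0,0,0,0],[0,0,0,0,0,0],[0,0,0,0,0,0],[0,0,0,0,0,0],[0,0,0,0,0,0],[0,0,0,0,0,0],[0,0,0,0,0,0]],
  ],
  jaw=1,
  newtons=80,
)

```text
time_s: 4.25
position: [0.5149, 0.1556, 0.0605]
tool_rot: [[0.0, -0.216, -0.976], [0.0, -0.976, 0.216], [-1.0, -0.0, -0.0]]
ft_force: [-1.8, -0.2, 5.9]
grip_width: 0.0189
```

Emit:
arm_command(
  plan=[
    [[-0.4,0,0,0,0,0],[-0.8,0,0,0,0,0],[-1.4,0,0,0,0,0],[-2.2,0,0,0,0,0],[-3.0,0,0,0,0,0],[-3.8,0,0,0,0,0],[-4.6,0,0,0,0,0],[-5.0,0,0,0,0,0],[-5.0,0,0,0,0,0],[-5.0,0,0,0,0,0]],
  ],
)

```text
time_s: 5.25
position: [0.5144, 0.1555, 0.1845]
tool_rot: [[-0.001, -0.216, -0.976], [-0.0, -0.976, 0.216], [-1.0, 0.0, 0.001]]
ft_force: [0.8, 0.3, -5.1]
grip_width: 0.0186
```

```bash
python3 - <<'E'
from h import *
a=np.radians(2.5);n=np.array([.5281,-.2162])+.056*np.array([np.cos(a),np.sin(a)])
print(n); goal([*n,.186],-87.5)
E
```

```text
[ 0.5840467  -0.21375731]
goal [-0.06, 13.82, -5.91, -2.5, 0.01, -0.0] now [0.5144 0.1555 0.1845] yaw -102.48
```

Emit:
arm_command(
  plan=[
    [[0,0.5,-0.2,-0.1,0,0],[0,1.5,-0.6,-0.3,0,0],[0,2.8,-1.2,-0.5,0,0],[0,4.2,-1.8,-0.8,0,0],[0,5.6,-2.4,-1.0,0,0],[0,7.0,-3.0,-1.25,0,0],[0,8.4,-3.6,-1.5,0,0],[0,9.8,-4.2,-1.8,0,0],[0,11.0,-4.7,-2.0,0,0],[0,12.0,-5.1,-2.2,0,0]],
  ],
)

```text
time_s: 6.25
position: [0.5743, -0.1667, 0.1836]
tool_rot: [[-0.002, 0.012, -1.0], [0.001, -1.0, -0.012], [-1.0, -0.001, 0.002]]
ft_force: [0.8, 0.8, -4.2]
grip_width: 0.0187
```

```bash
python3 - <<'E'
from h import *
goal([.5840,-.2138,.16],-87.5)
E
```

```text
goal [0.94, 1.89, -0.37, -0.3, 0.02, 0.01] now [ 0.5743 -0.1667  0.1836] yaw -89.29
```

Emit:
arm_command(
  plan=[
    [[0.2,0.6,-0.1,-0.1,0,0],[0.4,1.2,-0.25,-0.2,0,0],[0.7,1.6,-0.35,-0.3,0,0],[0.95,1.85,-0.37,-0.3,0.02,0],[0.95,1.85,-0.37,-0.3,0.02,0],[0.95,1.85,-0.37,-0.3,0.02,0]],
  ],
)

```text
time_s: 6.85
position: [0.5843, -0.2104, 0.1612]
tool_rot: [[0.002, 0.044, -0.999], [0.001, -0.999, -0.044], [-1.0, -0.001, -0.002]]
ft_force: [-0.3, 0.8, -4.3]
grip_width: 0.0187
```

```bash
python3 - <<'E'
from h import *
goal([.5840,-.2138,.16],-87.5)
k=6;out=[]
for n,c in(("top",(.528,-.216,.15)),("side",(.57,-.216,.12))):
    d=cam(n);u,v=proj(d,c).astype(int);w,h=66,90
    im=cv2.convertScaleAbs(crop(d,u,v,w,h,k),alpha=1.4)
    H=.16-.0+.0 
    z=sensors.observe()["position"][2]-.061+.067
    for P in(sq((.5281,-.2162),.032,2.5,z),sq((.5281,-.2162),.0215,2.5,z)):
        p=np.array([proj(d,x)-[u-w//2,v-h//2] for x in P])*k+k/2-.5
        cv2.polylines(im,[np.int32(p*16)],True,(0,0,255),1,shift=4)
    out.append(im)
    print(n,u,v)
cv2.imwrite("pics/h1.png",np.hstack(out))
E
```

```text
goal [0.05, 0.13, 0.02, 0.01, -0.02, 0.01] now [ 0.5843 -0.2104  0.1612] yaw -87.46
top 410 238
side 321 198
```

View pics/h1.png

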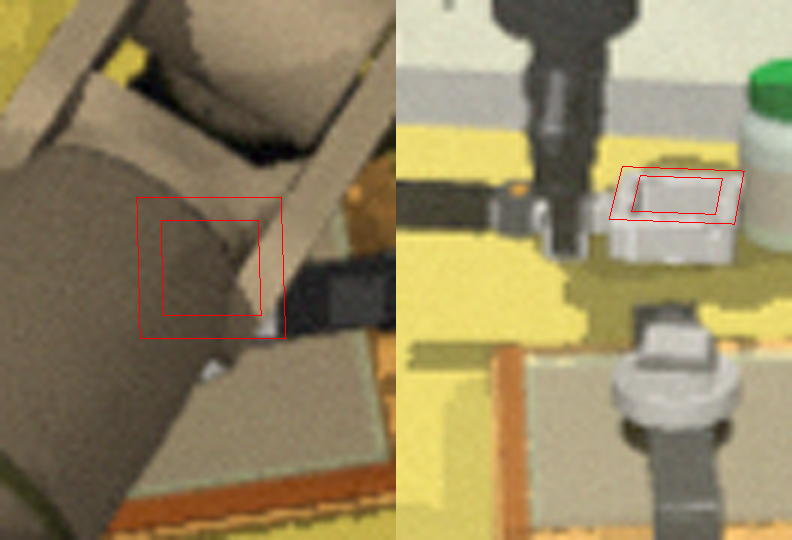

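The side view shows the wrench level in the jaws. Its head at (610–742,168–262) matches the prediction and sits above the screw, but the arm hides the top view. I'll correct the last few mm and lower it.

Emit:
arm_command(
  plan=[
    [[0.3,0.13,0.04,0,-0.02,0],[0.8,0.13,0.04,0,-0.02,0],[1.4,0.13,0.04,0,-0.02,0],[1.9,0.13,0.04,0,-0.02,0],[2.2,0.13,0.04,0,-0.02,0],[2.2,0.13,0.04,0,-0.02,0],[2.2,0.13,0.04,0,-0.02,0]],
  ],
)

```text
time_s: 7.65
position: [0.5838, -0.2144, 0.1066]
tool_rot: [[0.0, 0.044, -0.999], [-0.0, -0.999, -0.044], [-1.0, 0.0, -0.0]]
ft_force: [-0.4, 0.2, -4.5]
grip_width: 0.0192
```

```bash
python3 - <<'E'
from h import *
goal([.5834,-.2138,.0775],-87.5)
E
```

```text
goal [1.17, -0.02, 0.02, 0.01, -0.0, -0.0] now [ 0.5838 -0.2144  0.1066] yaw -87.47
```

Emit:
arm_command(
  plan=[
    [[0.15,-0.02,0.02,0,0,0],[0.3,-0.02,0.02,0,0,0],[0.45,-0.02,0.02,0,0,0],[0.6,-0.02,0.02,0,0,0],[0.7,-0.02,0.02,0,0,0],[0.7,-0.02,0.02,0,0,0]],
  ],
)

```text
time_s: 8.25
position: [0.5835, -0.2139, 0.0888]
tool_rot: [[0.001, 0.044, -0.999], [-0.0, -0.999, -0.044], [-1.0, 0.0, -0.001]]
ft_force: [2.3, -0.0, -5.0]
grip_width: 0.0186
```

Emit:
arm_command(
  plan=[
    [[0.1,0,0,0,0,0],[0.2,0,0,0,0,0],[0.3,0,0,0,0,0],[0.38,0,0,0,0,0],[0.42,0,0,0,0,0],[0.42,0,0,0,0,0]],
  ],
)

```text
time_s: 8.85
position: [0.5836, -0.2139, 0.0785]
tool_rot: [[0.001, 0.044, -0.999], [-0.0, -0.999, -0.044], [-1.0, 0.0, -0.001]]
ft_force: [6.3, 0.0, -2.7]
grip_width: 0.0189
```

Emit:
arm_command(
  plan=[
    [[0.0,0,-0.04,0,0,0],[0.03,0,-0.04,0,0,0],[0.06,0,-0.04,0,0,0],[0.06,0,-0.04,0,0,0]],
  ],
)

```text
time_s: 9.25
position: [0.5837, -0.2137, 0.0774]
tool_rot: [[-0.001, 0.044, -0.999], [0.0, -0.999, -0.044], [-1.0, -0.0, 0.001]]
ft_force: [-1.8, 0.8, 3.4]
grip_width: 0.0188
```

Emit:
arm_command(
  plan=[
    [[0,0,0,0,0,0],[0,0,0,0,0,0],[0,0,0,0,0,0],[0,0,0,0,0,0],[0,0,0,0,0,0],[0,0,0,0,0,0],[0,0,0,0,0,0]],
  ],
  jaw=0,
)

```text
time_s: 9.95
position: [0.5841, -0.2138, 0.0769]
tool_rot: [[-0.0, 0.044, -0.999], [0.0, -0.999, -0.044], [-1.0, -0.0, 0.0]]
ft_force: [0.5, 0.5, 0.2]
grip_width: 0.0854
```

Emit:
arm_command(
  plan=[
    [[-0.3,0,0,0,0,0],[-0.9,0,0,0,0,0],[-1.7,0,0,0,0,0],[-2.8,0,0,0,0,0],[-4.0,0,-1.0,0,0,0],[-5.0,0,-2.3,0,0,0],[-5.0,0,-3.3,0,0,0],[-5.0,0,-3.3,0,0,0],[-5.0,0,-3.3,0,0,0]],
  ],
)

```text
time_s: 10.85
position: [0.6663, -0.21, 0.2016]
tool_rot: [[-0.001, 0.044, -0.999], [0.0, -0.999, -0.044], [-1.0, -0.0, 0.001]]
ft_force: [-0.2, 0.3, -0.5]
grip_width: 0.0853
```

```bash
python3 - <<'E'
from h import *
goal([.6662,-.2101,.079],-87.5)
k=6;out=[]
for n,c in(("top",(.59,-.216,.084)),("side",(.60,-.216,.08))):
    d=cam(n);u,v=proj(d,c).astype(int);w,h=66,90
    im=cv2.convertScaleAbs(crop(d,u,v,w,h,k),alpha=1.4)
    for P in(sq((.5283,-.2161),.032,2.5,.084),sq((.5283+.138,-.2161+.006),.0125,2.5,.084)):
        p=np.array([proj(d,x)-[u-w//2,v-h//2] for x in P])*k+k/2-.5
        cv2.polylines(im,[np.int32(p*16)],True,(0,0,255),1,shift=4)
    out.append(im)
cv2.imwrite("pics/s1.png",np.hstack(out))
E
```

```text
goal [4.9, 0.01, -0.0, 0.01, 0.01, 0.0] now [ 0.6663 -0.21    0.2016] yaw -87.45
```

View pics/s1.png

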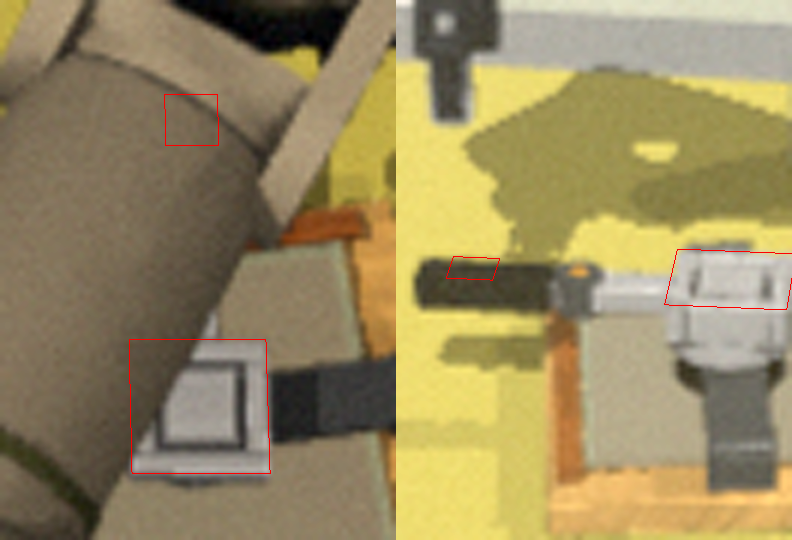

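Both views show the head seated: in the top view it frames the screw at (130–270,340–473), and in the side view its top is at the predicted 84 mm and the wrench is level. Next I'll take the grip.

Emit:
arm_command(
  plan=[
    [[0.8,0,0,0,0,0],[1.6,0,0,0,0,0],[2.6,0,0,0,0,0],[3.5,0,0,0,0,0],[4.2,0,0,0,0,0],[4.6,0,0,0,0,0],[4.85,0,0,0,0,0],[4.85,0,0,0,0,0],[4.85,0,0,0,0,0]],
  ],
)

```text
time_s: 11.85
position: [0.6667, -0.2104, 0.0816]
tool_rot: [[0.001, 0.044, -0.999], [-0.001, -0.999, -0.044], [-1.0, 0.001, -0.001]]
ft_force: [-0.8, 0.7, 0.4]
grip_width: 0.086
```

Emit:
arm_command(
  plan=[
    [[0,0,0,0,0,0],[0,0,0,0,0,0],[0,0,0,0,0,0],[0,0,0,0,0,0],[0,0,0,0,0,0],[0,0,0,0,0,0],[0,0,0,0,0,0],[0,0,0,0,0,0]],
  ],
  jaw=1,
  newtons=40,
)

```text
time_s: 12.65
position: [0.6666, -0.2101, 0.0808]
tool_rot: [[0.0, 0.044, -0.999], [-0.0, -0.999, -0.044], [-1.0, 0.0, -0.0]]
ft_force: [0.4, 0.8, 1.5]
grip_width: 0.0244
```

```bash
cat >> h.py <<'E'
def arc(c,r,angs,dr=0):
    "rows for TCP on circle about c, wrench angle = listed (deg); relative to the current measured pose"
    s=sensors.observe();Rt=s["tool_rot"];p=s["position"];y0=np.degrees(np.arctan2(Rt[1,1],Rt[0,1]))
    for a in angs:
        q=np.array([c[0]+r*np.cos(np.radians(a)),c[1]+r*np.sin(np.radians(a)),p[2]])
        print(a,(Rt.T@(q-p)/.025)[1:].round(2),round(-((a-90)-y0)/6,2))
    print(p.round(4),y0.round(2),s["ft_force"].round(1),s["wrist_torque"].round(2))
E
python3 - <<'E'
from h import *
p=sensors.observe()["position"][:2];c=np.array([.5283,-.2161]);d=p-c
print(np.hypot(*d),np.degrees(np.arctan2(d[1],d[0])))
arc(c,np.hypot(*d),np.degrees(np.arctan2(d[1],d[0]))-np.arange(0,21,2))
E
```

```text
0.13839379449440337 2.4783692908410986
2.4783692908410986 [0. 0.] 0.01
0.4783692908410986 [0.19 0.  ] 0.34
-1.5216307091589014 [0.39 0.01] 0.68
-3.5216307091589014 [0.58 0.03] 1.01
-5.521630709158901 [0.77 0.05] 1.34
-7.521630709158901 [0.96 0.08] 1.68
-9.521630709158902 [1.15 0.12] 2.01
-11.521630709158902 [1.34 0.17] 2.34
-13.521630709158902 [1.53 0.22] 2.68
-15.521630709158902 [1.71 0.27] 3.01
-17.521630709158902 [1.89 0.34] 3.34
[ 0.6666 -0.2101  0.0808] -87.47 [0.4 0.8 1.5] [0.05 0.03 0.01]
```

Emit:
arm_command(
  plan=[
    [[0,0.19,0,0.33,0,0],[0,0.39,0.01,0.67,0,0],[0,0.58,0.03,1.0,0,0],[0,0.77,0.05,1.33,0,0],[0,0.96,0.08,1.67,0,0],[0,1.15,0.12,2.0,0,0],[0,1.34,0.17,2.33,0,0],[0,1.53,0.22,2.67,0,0],[0,1.62,0.245,2.83,0,0],[0,1.62,0.245,2.83,0,0]],
  ],
)

```text
time_s: 13.65
position: [0.6628, -0.2516, 0.081]
tool_rot: [[0.002, -0.253, -0.968], [-0.0, -0.968, 0.253], [-1.0, -0.0, -0.002]]
ft_force: [4.8, 0.5, 1.5]
grip_width: 0.0245
```

```bash
python3 - <<'E'
from h import *
c=np.array([.5283,-.2161]);d=sensors.observe()["position"][:2]-c
a=np.degrees(np.arctan2(d[1],d[0]));print(np.hypot(*d),a)
arc(c,.1384,a-np.arange(0,17,1.5))
E
```

```text
0.13907381261248752 -14.78286720462486
-14.78286720462486 [-0.    0.03] 0.02
-16.28286720462486 [0.14 0.03] 0.27
-17.78286720462486 [0.29 0.04] 0.52
-19.28286720462486 [0.43 0.05] 0.77
-20.78286720462486 [0.58 0.06] 1.02
-22.28286720462486 [0.72 0.08] 1.27
-23.78286720462486 [0.87 0.1 ] 1.52
-25.28286720462486 [1.01 0.12] 1.77
-26.78286720462486 [1.15 0.15] 2.02
-28.28286720462486 [1.29 0.18] 2.27
-29.78286720462486 [1.43 0.22] 2.52
-31.28286720462486 [1.57 0.26] 2.77
[ 0.6628 -0.2516  0.081 ] -104.64 [4.8 0.5 1.5] [ 0.25 -0.73 -0.24]
```

Emit:
arm_command(
  plan=[
    [[0,0.14,0,0.25,0,0],[0,0.29,0.01,0.5,0,0],[0,0.43,0.02,0.75,0,0],[0,0.58,0.04,1.0,0,0],[0,0.58,0.04,1.0,0,0]],
  ],
)

```text
time_s: 14.15
position: [0.6583, -0.2656, 0.0811]
tool_rot: [[0.003, -0.353, -0.936], [-0.0, -0.936, 0.353], [-1.0, -0.001, -0.003]]
ft_force: [5.8, 1.3, 0.8]
grip_width: 0.0245
```

Emit:
arm_command(
  plan=[
    [[0,0.1,0,0.17,0,0],[0,0.19,0.01,0.33,0,0],[0,0.29,0.015,0.5,0,0],[0,0.29,0.015,0.5,0,0]],
  ],
)

```text
time_s: 14.55
position: [0.6555, -0.2722, 0.0811]
tool_rot: [[0.003, -0.401, -0.916], [-0.001, -0.916, 0.401], [-1.0, -0.001, -0.003]]
ft_force: [6.1, -0.3, 0.6]
grip_width: 0.0242
```

```bash
python3 - <<'E'
from h import *
c=np.array([.5283,-.2161]);d=sensors.observe()["position"][:2]-c
a=np.degrees(np.arctan2(d[1],d[0]));print(np.hypot(*d),a)
arc(c,.1384,a-np.arange(0,3,1.5))
t=get_image("top");t2=dict(t)
# press yaw: bridge long edges / board, from dark steel mask at z=.048
im=t["img"];u,v=proj(t,(.53,-.2161,.048)).astype(int)
cv2.imwrite("pics/t2.png",cv2.convertScaleAbs(crop(t,u,v-10,100,90,8),alpha=1.5))
E
```

```text
0.139031238599712 -23.80005232961824
-23.80005232961824 [-0.    0.03] 0.03
-25.30005232961824 [0.14 0.03] 0.28
[ 0.6555 -0.2722  0.0811] -113.65 [ 6.1 -0.3  0.6] [ 0.11 -0.92 -0.27]
```

View pics/t2.png

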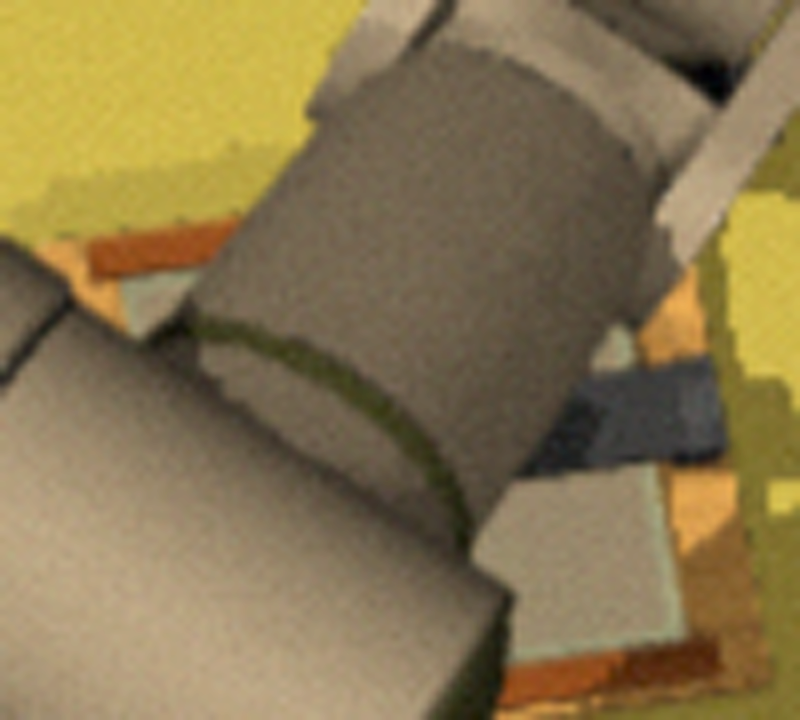

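The arm hides the wrench in the top view, so I carry on by force; the tangential force is still only about 2 N, so it isn't at the stop yet.

Emit:
arm_command(
  plan=[
    [[0,0.1,-0.02,0.17,0,0],[0,0.19,-0.01,0.33,0,0],[0,0.29,0,0.5,0,0],[0,0.29,0,0.5,0,0]],
  ],
)

```text
time_s: 15.0
position: [0.6525, -0.2788, 0.0811]
tool_rot: [[0.003, -0.448, -0.894], [-0.001, -0.894, 0.448], [-1.0, -0.001, -0.003]]
ft_force: [7.0, 0.5, 0.4]
grip_width: 0.0244
```

```bash
cat > st.py <<'E'
from h import *
c=np.array([.5283,-.2161]);s=sensors.observe();d=s["position"][:2]-c;R=s["tool_rot"]
print("r,ang",np.hypot(*d).round(4),np.degrees(np.arctan2(d[1],d[0])).round(2),"yaw+90",(np.degrees(np.arctan2(R[1,1],R[0,1]))+90).round(2),"F tool",(R.T@s["ft_force"]).round(1),"tau",(R.T@s["wrist_torque"]).round(2))
E
python3 st.py
```

```text
r,ang 0.1392 -26.79 yaw+90 -26.64 F tool [-0.3 -3.6 -6. ] tau [ 0.3   0.78 -0.47]
```

Emit:
arm_command(
  plan=[
    [[0,0.1,-0.03,0.17,0,0],[0,0.19,-0.02,0.33,0,0],[0,0.19,-0.02,0.33,0,0]],
  ],
)

```text
time_s: 15.3
position: [0.6508, -0.2831, 0.081]
tool_rot: [[0.002, -0.478, -0.878], [-0.001, -0.878, 0.478], [-1.0, -0.001, -0.002]]
ft_force: [7.2, 0.1, 0.7]
grip_width: 0.0244
```

```bash
python3 st.py
```

```text
r,ang 0.1396 -28.67 yaw+90 -28.57 F tool [-0.7 -3.5 -6.3] tau [ 0.08  0.71 -0.54]
```

Emit:
arm_command(
  plan=[
    [[0,0.1,-0.02,0.17,0,0],[0,0.19,-0.01,0.33,0,0],[0,0.19,-0.01,0.33,0,0]],
  ],
)

```text
time_s: 15.6
position: [0.6493, -0.2856, 0.0809]
tool_rot: [[0.003, -0.508, -0.861], [0.002, -0.861, 0.508], [-1.0, -0.004, -0.002]]
ft_force: [9.9, 7.6, 0.9]
grip_width: 0.0242
```

```bash
python3 st.py
```

```text
r,ang 0.1396 -29.88 yaw+90 -30.53 F tool [ -0.9 -11.6  -4.6] tau [ 0.4   0.61 -1.65]
```

The stop is reached: the tangential force jumped to 11.6 N at about -29.7°. Now I'll fold about the pivot.

```bash
python3 - <<'E'
from h import *
a=np.radians(-29.7);piv=np.array([.5283,-.2161])+.082*np.array([np.cos(a),np.sin(a)]);print(piv)
arc(piv,.0573,-29.7-np.arange(0,17,2.5))
E
```

```text
[ 0.59952778 -0.25672761]
-29.7 [-0.02  0.01] -0.14
-32.2 [0.08 0.01] 0.28
-34.7 [0.18 0.02] 0.69
-37.2 [0.28 0.03] 1.11
-39.7 [0.38 0.04] 1.53
-42.2 [0.48 0.06] 1.94
-44.7 [0.58 0.08] 2.36
[ 0.6493 -0.2856  0.0809] -120.53 [9.9 7.6 0.9] [ 1.12 -1.36 -0.39]
```

Emit:
arm_command(
  plan=[
    [[0,0.08,0,0.25,0,0],[0,0.18,0.01,0.65,0,0],[0,0.28,0.02,1.05,0,0],[0,0.38,0.03,1.5,0,0],[0,0.38,0.03,1.5,0,0]],
  ],
)

```text
time_s: 16.1
position: [0.644, -0.2932, 0.0809]
tool_rot: [[0.003, -0.637, -0.771], [0.003, -0.771, 0.637], [-1.0, -0.004, -0.001]]
ft_force: [10.5, 8.8, 0.9]
grip_width: 0.0247
```

```bash
python3 st.py;python3 - <<'E'
from h import *
d=sensors.observe()["position"][:2]-[.5995,-.2567];print(np.hypot(*d),np.degrees(np.arctan2(d[1],d[0])))
E
```

```text
r,ang 0.139 -33.66 yaw+90 -39.59 F tool [ -0.8 -13.5  -2.5] tau [ 0.71  0.31 -1.94]
0.057537834021248645 -39.32683955996054
```

Emit:
arm_command(
  plan=[
    [[0,0.1,0.01,0.4,0,0],[0,0.2,0.02,0.8,0,0],[0,0.22,0.02,0.9,0,0],[0,0.22,0.02,0.9,0,0]],
  ],
)

```text
time_s: 16.5
position: [0.6404, -0.297, 0.081]
tool_rot: [[0.004, -0.706, -0.708], [0.002, -0.708, 0.706], [-1.0, -0.005, -0.001]]
ft_force: [11.6, 9.6, 1.1]
grip_width: 0.0242
```

Emit:
arm_command(
  plan=[
    [[0,0,0,0,0,0],[0,0,0,0,0,0],[0,0,0,0,0,0],[0,0,0,0,0,0],[0,0,0,0,0,0],[0,0,0,0,0,0],[0,0,0,0,0,0]],
  ],
  jaw=0,
)

```text
time_s: 17.2
position: [0.6387, -0.2986, 0.0807]
tool_rot: [[-0.0, -0.705, -0.709], [-0.0, -0.709, 0.705], [-1.0, 0.0, 0.0]]
ft_force: [0.1, -0.0, -0.5]
grip_width: 0.0856
```

Emit:
arm_command(
  plan=[
    [[-0.4,0,0,0,0,0],[-1.0,0,0,0,0,0],[-2.0,0,0,0,0,0],[-3.5,0,0,0,0,0],[-5.0,0,0,0,0,0],[-6.0,0,0,0,0,0],[-6.0,0,0,0,0,0],[-6.0,0,0,0,0,0]],
  ],
)

```text
time_s: 18.0
position: [0.6387, -0.2984, 0.2312]
tool_rot: [[0.001, -0.705, -0.709], [-0.0, -0.709, 0.705], [-1.0, -0.0, -0.001]]
ft_force: [-0.9, 0.6, -0.7]
grip_width: 0.0852
```

```bash
python3 st.py; python3 - <<'E'
from h import *
goal([.42,.02,.26],-100)
E
```

```text
r,ang 0.1377 -36.71 yaw+90 -44.81 F tool [0.7 0.2 1.1] tau [0.03 0.04 0.01]
goal [-1.16, -2.87, 15.18, -5.8, -0.01, -0.0] now [ 0.6387 -0.2984  0.2312] yaw -134.81
```

Emit:
arm_command(
  plan=[
    [[-1.2,-6.0,19.4,-5.8,0,0],[-1.2,-6.0,19.4,-5.8,0,0],[-1.2,-6.0,19.4,-5.8,0,0],[-1.2,-6.0,19.4,-5.8,0,0],[-1.2,-6.0,19.4,-5.8,0,0],[-1.2,-6.0,19.4,-5.8,0,0],[-1.2,-6.0,19.4,-5.8,0,0],[-1.2,-6.0,19.4,-5.8,0,0],[-1.2,-6.0,19.4,-5.8,0,0],[-1.2,-6.0,19.4,-5.8,0,0]],
  ],
)

```text
time_s: 19.0
position: [0.4026, 0.1436, 0.2593]
tool_rot: [[-0.002, -0.174, -0.985], [-0.0, -0.985, 0.174], [-1.0, 0.001, 0.002]]
ft_force: [0.6, -0.6, -0.6]
grip_width: 0.0851
```

Emit:
arm_command(
  plan=[
    [[0,0,0,0,0,0],[0,0,0,0,0,0],[0,0,0,0,0,0]],
  ],
)

```text
time_s: 19.3
position: [0.4047, 0.1415, 0.2595]
tool_rot: [[-0.001, -0.175, -0.985], [-0.0, -0.985, 0.175], [-1.0, 0.001, 0.001]]
ft_force: [0.2, -0.0, 0.1]
grip_width: 0.0853
```

```bash
python3 - <<'E'
from h import *
t=cam("top");s=cam("side")
a=rect(t,.58,-.24,.084,200,3)
u,v=proj(s,(.58,-.24,.07)).astype(int);b=cv2.resize(s["img"][v-50:v+50,u-16:u+17],None,fx=6,fy=6,interpolation=cv2.INTER_CUBIC)
cv2.imwrite("pics/f1.png",cv2.convertScaleAbs(np.hstack([a,b])[:,:,::-1],alpha=1.5))
E
```

```text
(no output)
```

View pics/f1.png

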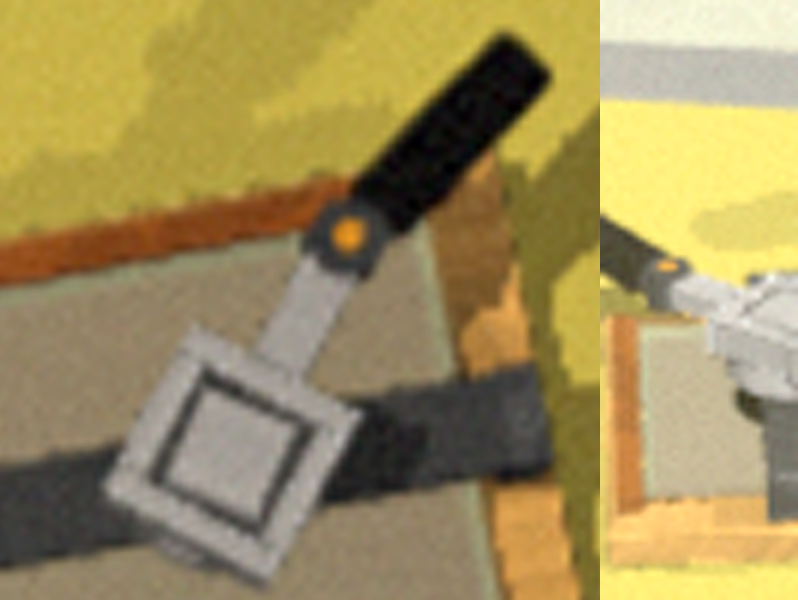

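The top view shows the head seated around the screw at (234,453), with the neck about 28–29° clockwise of +x. The grip runs from the pivot (348,235) to its end (527,53), at about 44.5°, so the fold is about 15–16°. Nothing is touching the wrench, so I hand in.

```bash
python3 -c "
from rig import workorder,sensors
print(sensors.observe()['time_s'],workorder.close_job())"
```

```text
the job is handed in; nothing more can be done
19.4 None
```

The wrench is on the screw, the screw is turned clockwise to its stop, and the grip has folded by about 15°. I handed the job in at 19.4 s with the gripper open and clear of everything.

- **Seating:** I lifted the wrench out by its neck, lowered it over the screw head and let go. After release, both views showed the head fully down, its top at the predicted height and the wrench level.
- **Turning:** Holding the grip, I turned from +2.5° to about -29.7°. There the force across the grip jumped from 3.5 N to 11.6 N, and I then folded the grip about its pivot.
- **Last check:** With the arm away, the top view showed the head still seated, the neck at about -28° to -29° and the grip at about -44.5°. The gripper's own angle gave a fold of about 15°, which agrees.
- **Not measured:** I did not measure the screw's own angle separately. The stop is inferred from the force jump and from the wrench folding. A rough reading of the frame's angle puts the stop near -25°, which matches the wrench angle once its play on the screw is allowed for.
- **Bystanders:** I never worked near the jar, bottle or strip, but I took no closing picture of them.

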